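# Lay out the eye-rinse set on the first-aid shelf

### The arm

A 6-joint arm with a two-finger parallel gripper is mounted at the origin on the work surface. World frame = base frame: x ahead of the robot, y to its left, z up, the work surface at z = 0. Lengths are in m, angles in rad, forces in N, time in s.
With the tool pointing down it reaches from about 0.275 to 0.875 m from the base axis. Payload 12.5 kg.
Tool frame: the origin (TCP) lies at the very end of the fingers, on their centre line; the grasp point (between the pads) lies 19 mm behind it; z points along the fingers, y is the line along which they close (so a half turn about z gives the same grasp; the last joint's range is limited). The gripper opens to 85 mm and grips with 20 to 120 N. Pads are 22 mm wide; open, the fingers measure 114 mm over their backs; the gripper's body (76 mm by 85 mm) begins 54 mm behind the grasp point. The pads swing forward as they close: fully open they stand 13 mm farther back than shut.
Start: joints at [1.021, 0.351, 1.652, -0, 1.139, -0.085], TCP at [0.247, 0.492, 0.231] pointing down, gripper open.
Joint ranges: [-2.75, 2.75], [-0.79, 2.1], [0.01, 2.65], [-1.57, 4.71], [0.07, 3.14], [-2.87, 2.87]. Speed limits (rad/s): [2.22, 2.22, 2.79, 3.14, 3.14, 3.14].

### API

Orientations are given as a 3x3 rotation matrix whose columns are the frame's x, y, z axes.
In Python, from bench import manip gives the robot as it stands. Calls block until the motion is done:
- manip.move_ptp(position, orientation): joint-space move of the TCP to a pose.
- manip.move_l(position, attitude=None, max_speed=0.15): straight line of the TCP; attitude=None keeps the orientation; max_speed is the mean speed in m/s.
- manip.move_j(angles): joint-space move.
- manip.set_gripper(opening, effort=None): opening from 0.0 (shut) to 1.0 (fully open); effort is the grip in N (None keeps the last); returns when the fingers have stopped.
- manip.dwell(seconds).
- manip.inverse_kinematics(position, orientation): joint angles nearest the present ones, or None.
- manip.grab_frame(name): name is "side" or "top" or "wrist"; returns (picture, depth): 400x640x3 uint8, red, green, blue; 400x640 float32, m along the optical axis (not along the pixel's ray), 0 where there is no reading.
- manip.get_calibration(name): a dict with "camera_matrix" (3x3 intrinsics, pixels), "R" (3x3) and "t" (3): a world point X has camera coordinates R X + t. Camera axes: x right, y down, z forward; pixel columns grow to the right and rows downward; lengths in m; the calibration is good to about 2 mm. A picture is of the moment at which its call begins: read the wrist's pose just before it. get_calibration takes no time and is no camera call; for the wrist camera it gives the pose at the moment of the call.
A pose or a line that the arm cannot do raises manip.Unreachable and nothing moves.
- manip.sign_off(): hands the job in; it is judged then, once.
Trained networks look in the newest picture that a camera, given by its name, has taken for a name from the list of things; names that differ only in an ending like _2 or _b are one class to them, and where a whole thing is asked for, a point or a joint stands for the part that bears it (a point fixed in the world has none). Each returns a list of dicts, best first, with "confidence" (0 to 1); they miss things now and then, are a little off and sometimes report something else, mostly with a low value. They report only what shows in the picture. A call takes as long as a camera call. They do not tell look-alikes from the thing itself.
- manip.look_for(camera, name): "at" ([x, y, z] in m, in world coordinates, good to about 4 mm: the middle of the surface that is visible of it).
Readings, each from a call of its own:
- manip.current_time(): time.
- manip.current_qpos(): joint angles.
- manip.current_joint_vel(): joint speeds.
- manip.current_joint_torque(): joint torques, N m.
- manip.current_ee_pos(): TCP position.
- manip.current_tcp_rot(): TCP orientation.
- manip.current_force(): force on the tool from outside, world axes, zero at the start.
- manip.current_ft_torque(): the same for the moment, N m.
- manip.current_grip_width(): opening from 0.0 (shut) to 1.0 (fully open).
- manip.current_grip_force(): force on a finger pad.
Only numpy, scipy, OpenCV 4.12 (cv2) and the standard library are available. Lean on these libraries where they do the work, as an engineer would, in place of code of your own. Each camera call takes 0.05 s, during which the arm holds its last target. There are 200 camera calls.

### The job

Lay out the eye-rinse set: first stack the loose tray, still empty, on the tray fixed to the shelf so that its corner feet drop inside the rim and it sits fully home. Then stand the eye cup in the half of the stacked tray nearer the white tin, lay the tweezers flat in its other half, and stand the short amber jar on the shelf between the tin and the trays, centred on the tin's end with a gap of about 2 cm to the tin. Keep the jar upright, and leave the tall bottle and the tape roll where they are.

Things in the scene. Friction and masses are not known exactly. Their poses are not given: they have to be found in the camera images.
- lower_tray: Empty grey open tray fixed to the shelf left or right of the tin, 110 (x) by 150 mm (y), 32 mm high, walls 4 mm, no middle wall. Origin: centre of its underside, on the shelf; z up. Turned up to 0.25 rad. When the loose tray is home on it (either way round; 2 mm play at the feet), that tray's origin is 23 mm above this one and its inner floor 36 mm above the shelf.
- tray: Loose grey stacking tray, outline 110 (x) by 150 mm (y), 0.22 kg. Origin: centre, at the lower ends of its 4 tapered corner feet; z up. Feet 9 mm high at x +-40, y +-60 mm, 10 mm wide at tip, 18 at root. Floor 9 to 13 mm high, 4 mm walls to 33 mm. Middle wall along x at y = 0, 10 mm thick, its middle 70 mm rising to a carrying grip 58 mm high. Halves 67 mm wide inside, centres at y = +-38 mm.
- tin: White closed first-aid tin with a green cross on its lid, 110 (x) by 150 mm (y), 65 mm high, fixed. Origin: centre of its underside; z up. Its ends, 75 mm from the origin along +y and -y, are the sides that face the trays or away from them. Turned up to 0.25 rad.
- eye_cup: White plastic eye cup, a small open cup 50 mm high: straight round bowl 40 mm across from 18 mm up to the rim, on a narrower foot 32 mm across. About 30 g. Origin: centre of its underside; z up.
- tweezers: Steel tweezers lying flat, rigid, 86 mm long (along x, points at +x), 8 mm high, 12 mm wide (y) from x = -27 to +17 mm, where they are to be gripped. About 25 g. Origin: on the underside at the middle of the length, z up.
- jar: Short amber glass jar with a white cap, 50 mm across, 70 mm high, about 0.16 kg. Origin: centre of its underside; z up.
- tall_bottle: Bystander: tall slim amber bottle with a black cap, 42 mm across, 115 mm high, loose. Origin: centre of its underside.
- tape: Bystander: roll of grey tape lying flat, 68 mm across, 25 mm high, loose. Origin: centre of its underside.
Mind the look-alikes: they are no part of the job. Leave any pink or red look-alike of the tin alone.

How it is judged:
On the way:
1. the loose tray, still empty, is stacked home on the fixed tray (x of tray in the frame of lower_tray between -0.005 and 0.005 m and y of tray in the frame of lower_tray between -0.005 and 0.005 m and z of tray in the frame of lower_tray between 0.02 and 0.0255 m and angle between the x axis of tray and the x axis of lower_tray, either way round below 0.08 rad and angle between tray's own z axis and vertical below 0.05 rad and horizontal distance between each of eye_cup, tweezers and tray above 0.09 m), for 0.2 s.
At the end, for the whole second after the job is handed in: Tray home on the fixed tray (5 mm, 0.08 rad, level); eye cup upright on its floor in the half nearer the tin, tweezers flat on the floor of the other; jar upright on the shelf, on the trays' side of the tin, 5-35 mm from its end, within 15 mm of that end's middle; all released, at rest (x of tray in the frame of lower_tray between -0.005 and 0.005 m and y of tray in the frame of lower_tray between -0.005 and 0.005 m and z of tray in the frame of lower_tray between 0.02 and 0.0255 m and angle between the x axis of tray and the x axis of lower_tray, either way round below 0.08 rad and angle between tray's own z axis and vertical below 0.05 rad and ((y of tin in the frame of lower_tray above 0 m and y of eye_cup in the frame of lower_tray between 0.015 and 0.06 m and y of tweezers in the frame of lower_tray between -0.071 and -0.008 m) or (y of tin in the frame of lower_tray below 0 m and y of eye_cup in the frame of lower_tray between -0.06 and -0.015 m and y of tweezers in the frame of lower_tray between 0.008 and 0.071 m)) and x of eye_cup in the frame of lower_tray between -0.036 and 0.036 m and z of eye_cup in the frame of lower_tray between 0.033 and 0.04 m and angle between each of eye_cup, jar's own z axis and vertical below 0.1 rad and x of tweezers in the frame of lower_tray between -0.03 and 0.03 m and z of tweezers in the frame of lower_tray between 0.033 and 0.042 m and angle between tweezers's own z axis and vertical below 0.15 rad and x of jar in the frame of tin between -0.015 and 0.015 m and height (world z) of jar below 0.004 m and ((y of tray in the frame of tin above 0 m and y of jar in the frame of tin between 0.105 and 0.135 m) or (y of tray in the frame of tin below 0 m and y of jar in the frame of tin between -0.135 and -0.105 m)) and linear speed of each of tray, eye_cup, tweezers, jar below 0.02 m/s); the robot touches nothing.
It fails at once if the tall bottle is disturbed (moved more than 30 mm) (distance of tall_bottle from where it was at the start of the episode above 0.03 m).
It fails at once if the tape roll is disturbed (moved more than 30 mm) (distance of tape from where it was at the start of the episode above 0.03 m).
It fails at once if the glass jar is tipped over (angle between jar's own z axis and vertical above 0.6 rad).
It also fails if it takes over 120 s, if anything falls off the work surface, if the arm or the gripper's body presses on something with over 40 N, if the wrist force passes 120 N, or if a joint passes its speed limit or range.

## Working session

There is one attempt and no reset: what is moved stays moved. The work goes in short steps, each a Python script; the robot and the scene stay as the last script left them, time stands still between calls to the robot, and variables do not carry over. Pictures are saved under pics/ and viewed, at most 14 in all, crops included, and the job is handed in when it is done.

```bash
ls; mkdir -p pics
cat > h.py <<'E'
import numpy as np,cv2
from bench import manip
def cal(c):
    k=manip.get_calibration(c);return np.array(k["camera_matrix"]),np.array(k["R"]),np.array(k["t"])
def cloud(depth,K,R,t):
    v,u=np.mgrid[0:400,0:640]
    p=np.stack([(u-K[0,2])*depth/K[0,0],(v-K[1,2])*depth/K[1,1],depth],-1)
    w=(p-t)@R; w[depth<=0]=np.nan
    return w
def grab(c):
    K,R,t=cal(c);rgb,d=manip.grab_frame(c);return rgb,cloud(np.asarray(d),K,R,t)
def save(n,rgb): cv2.imwrite('pics/'+n+'.png',cv2.cvtColor(np.asarray(rgb),cv2.COLOR_RGB2BGR))
def rot(a): # tool down, tool y axis (closing) at world angle a
    y=np.array([np.cos(a),np.sin(a),0]);z=np.array([0,0,-1.]);return np.stack([np.cross(y,z),y,z],1)
E
python3 - <<'E'
from h import *
for c in("top","side"):
    rgb,w=grab(c);save(c,rgb);np.savez(c+'.npz',rgb=rgb,w=w)
    for n in"lower_tray tray tin eye_cup tweezers jar tall_bottle tape".split():
        print(c,n,[(np.round(d["at"],3).tolist(),round(d["confidence"],2)) for d in manip.look_for(c,n)])
E
```

```text
pics
top lower_tray [([0.604, -0.156, 0.002], 0.93)]
top tray [([0.427, -0.32, 0.019], 0.94)]
top tin [([0.631, 0.144, 0.062], 0.87), ([0.435, 0.491, 0.063], 0.66), ([0.793, -0.113, 0.067], 0.58)]
top eye_cup [([0.582, -0.366, 0.033], 0.57)]
top tweezers []
top jar [([0.432, -0.129, 0.074], 0.6)]
top tall_bottle [([0.43, 0.113, 0.081], 0.51)]
top tape [([0.581, 0.368, 0.03], 0.81)]
side lower_tray [([0.603, -0.15, 0.01], 0.94)]
side tray [([0.421, -0.329, 0.013], 0.61)]
side tin [([0.767, -0.128, 0.06], 0.91), ([0.416, 0.449, 0.056], 0.63), ([0.605, 0.113, 0.058], 0.58)]
side eye_cup [([0.569, -0.364, 0.035], 0.84)]
side tweezers [([0.43, 0.312, 0.006], 0.63)]
side jar []
side tall_bottle [([0.418, 0.108, 0.056], 0.65)]
side tape []
```

View pics/top.png

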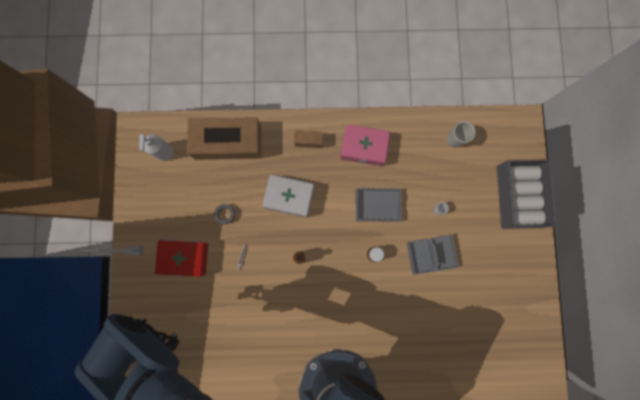

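View pics/side.png

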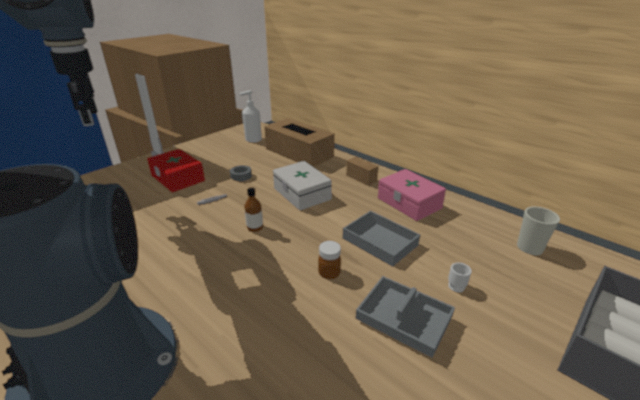

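The top view shows the white tin at px (288,196), the fixed tray at (380,205), the loose tray at (434,254), the jar at (376,254), the cup at (442,208) and the tweezers at (242,257). Next is a close look with the wrist camera.

```bash
cat >> h.py <<'E'
def rects(w,zlo,zhi,cx,cy,r=.13):
    m=(w[...,2]>zlo)&(w[...,2]<zhi)&(np.hypot(w[...,0]-cx,w[...,1]-cy)<r)
    p=w[m][:,:2]
    if len(p)<10:return None
    (c,s,a)=cv2.minAreaRect((p*1000).astype(np.float32)); return np.round(c,1),np.round(s,1),round(a,2),len(p)
E
python3 - <<'E'
from h import *
R=rot(0.)
ims=[]
for i,(x,y,n) in enumerate([(.43,.31,'tweezers'),(.60,.13,'tin'),(.60,-.15,'lower_tray'),(.56,-.35,'eye_cup'),(.43,-.32,'tray'),(.43,-.13,'jar')]):
    manip.move_ptp([x-.04,y,.32],R)
    if i==0: print(np.round(-manip.get_calibration("wrist")["R"].T@manip.get_calibration("wrist")["t"]-manip.current_ee_pos(),3), manip.get_calibration("wrist")["R"])
    rgb,w=grab("wrist");np.savez(f'w_{n}.npz',rgb=rgb,w=w);ims.append(cv2.resize(rgb,(400,250)))
    print(n,[(np.round(d["at"],3).tolist(),round(d["confidence"],2)) for d in manip.look_for("wrist",n)])
print(manip.current_time())
save('m1',np.vstack([np.hstack(ims[0:2]),np.hstack(ims[2:4])]));save('m2',np.hstack(ims[4:]))
E
```

```text
[-0.001  0.078  0.143] [[ 9.99994816e-01  3.18586407e-03 -4.67422701e-04]
 [ 3.17555925e-03 -9.51729410e-01  3.06921889e-01]
 [ 5.32951488e-04 -3.06921783e-01 -9.51734593e-01]]
tweezers [([0.428, 0.313, 0.011], 0.74)]
tin [([0.633, 0.153, 0.062], 0.66), ([0.811, -0.044, 0.066], 0.56)]
lower_tray [([0.6, -0.153, 0.003], 0.88)]
eye_cup [([0.581, -0.358, 0.026], 0.82)]
tray [([0.433, -0.318, 0.016], 0.65)]
jar [([0.433, -0.132, 0.064], 0.6)]
6.7417
```

View pics/m1.png

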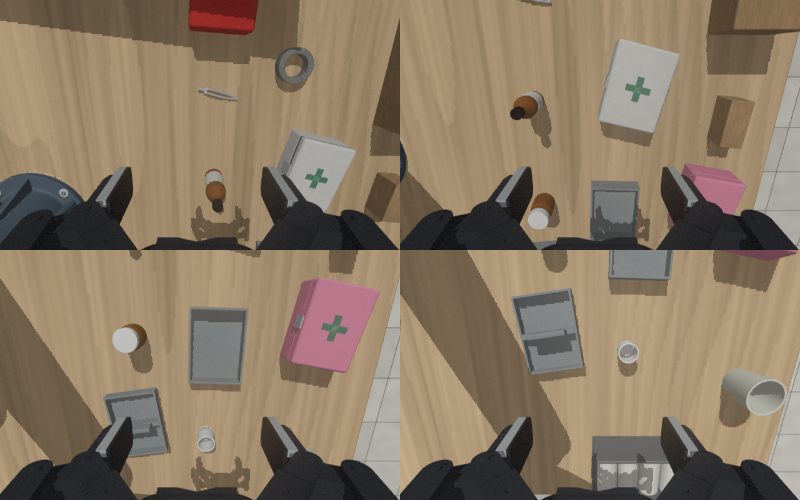

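View pics/m2.png

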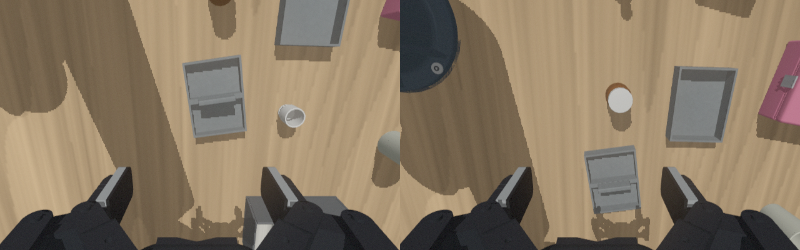

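The montages show every object clearly: the tray rims, tin lid, cup, jar and tweezers. Next I compute their poses from the clouds.

Run:
```python
from h import *
def W(n): return np.load(f)['w'] if (f:=f'w_{n}.npz') else 0
for v in('lower_tray','tin','jar','eye_cup','tray'):
    w=W(v)
    print(v,'LT',rects(w,.027,.036,.603,-.155,.105),'| T',rects(w,.027,.036,.43,-.32,.105), '| grip',rects(w,.05,.062,.43,-.32,.06),'| tin',rects(w,.058,.07,.63,.147,.11))
for v in('eye_cup','tray','lower_tray'):print('cup',rects(W(v),.042,.055,.581,-.362,.05))
for v in('jar','lower_tray'):print('jar',rects(W(v),.064,.076,.431,-.13,.06))
for v in('tweezers','tin'):
    w=W(v);print('twz',rects(w,.004,.012,.43,.313,.06),rects(w,.006,.012,.43,.313,.06))
w=W('tweezers');print('tape',rects(w,.02,.03,.58,.368,.05),'bottle',rects(W('tin'),.08,.12,.43,.11,.05))
w=W('tweezers');m=(np.hypot(w[...,0]-.43,w[...,1]-.313)<.06);print(np.nanpercentile(w[m][:,2],[1,10,50,90,97,99]))
r=np.load('w_tweezers.npz')['rgb'];save('tz',cv2.resize(r[100:200,290:410],(720,600),interpolation=cv2.INTER_CUBIC))
```

```text
lower_tray LT (array([ 598.9, -151.6]), array([150.4, 110.4]), 88.42, 1554) | T (array([ 427.8, -324.9]), array([111.1, 152.2]), 8.3, 1454) | grip (array([ 444.2, -321.6]), array([37.2, 10.7]), 6.89, 260) | tin None
tin LT (array([ 599. , -150.3]), array([151.4, 110.1]), 88.49, 906) | T (array([ 421.5, -249.8]), array([20.1,  3.7]), 13.54, 29) | grip None | tin (array([630.5, 149.7]), array([150.2, 112.9]), 76.32, 13075)
jar LT (array([ 598.7, -151.5]), array([150.6, 111.3]), 88.36, 1846) | T (array([ 427.7, -324.6]), array([110.1, 152.3]), 8.14, 1727) | grip (array([ 427.6, -323.5]), array([69.4, 10.8]), 8.41, 490) | tin None
eye_cup LT (array([ 597.2, -203.6]), array([ 45.8, 110.5]), 88.52, 799) | T (array([ 427.3, -324.8]), array([110.9, 150.4]), 8.16, 2053) | grip (array([ 427.9, -324.5]), array([69.7, 10.1]), 8.18, 581) | tin None
tray LT (array([ 597.7, -188.7]), array([ 75.2, 112. ]), 88.46, 1158) | T (array([ 427.6, -324.5]), array([110.2, 150.3]), 8.05, 1916) | grip (array([ 427.3, -324.4]), array([69.6, 10.3]), 8.02, 569) | tin None
cup (array([ 579.6, -358.3]), array([37.9, 39. ]), 1.29, 330)
cup (array([ 579.4, -358. ]), array([39.2, 39.1]), 79.94, 404)
cup (array([ 579.9, -358. ]), array([38.2, 40.1]), 0.15, 327)
jar (array([ 432.7, -131.7]), array([43.8, 43.8]), 0.61, 1234)
jar (array([ 432.7, -132.2]), array([43.8, 44.1]), 41.28, 1313)
twz (array([431.9, 311.8]), array([12.4, 85.5]), 74.78, 358) (array([431.8, 311.9]), array([12.2, 85.4]), 74.73, 318)
twz (array([457.9, 301.6]), array([ 4. , 31.1]), 85.39, 77) (array([459. , 300.4]), array([29. ,  3.6]), 0.37, 55)
tape (array([577.6, 368. ]), array([67. , 66.7]), 41.96, 1618) bottle (array([430.8, 117.6]), array([24.9, 29.5]), 28.44, 747)
[-1.59937507e-03 -3.38450521e-04  3.82829660e-01  3.98685358e-01
  4.02444277e-01  4.04082105e-01]
```

View pics/tz.png

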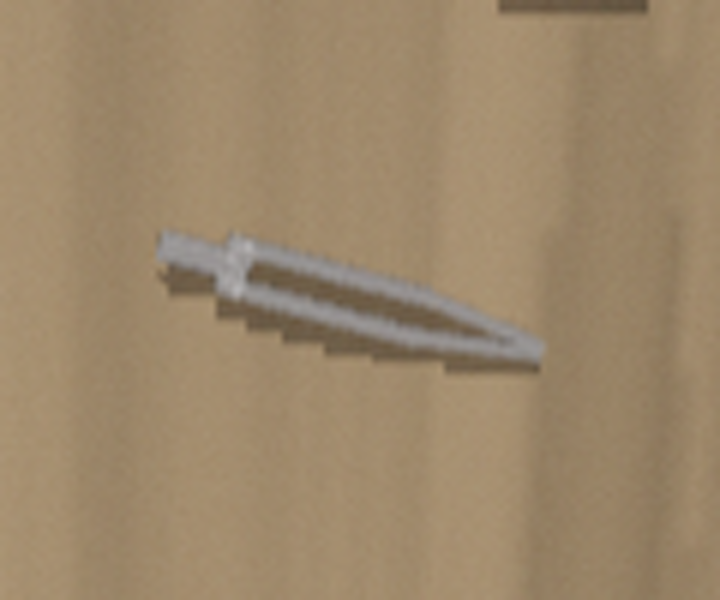

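Measured poses:

| Object | Position (x, y in m) | Angle of x axis |
|---|---|---|
| Fixed tray | (.599, -.1515) | -1.6° |
| Loose tray | (.4276, -.3246) | 8.1° |
| Tin | (.6305, .1497) | -13.7° |
| Tweezers | (.4318, .3119) | -15.2°, points towards +x |

The crop confirms which way the tweezers point. I pick the tray first.

```bash
cat >> h.py <<'E'
LT=np.array([.599,-.1515]);aL=np.radians(-1.6)
T=np.array([.4276,-.3246]);aT=np.radians(8.1)
TIN=np.array([.6305,.1497]);aTin=np.radians(-13.7)
CUP=np.array([.5796,-.3580]);JAR=np.array([.4327,-.132])
TZ=np.array([.4318,.3119]);aZ=np.radians(-15.2)
def loc(o,a,x,y): return o+np.array([np.cos(a)*x-np.sin(a)*y,np.sin(a)*x+np.cos(a)*y])
def best(p,a):
    c=[(abs(q[5]),b) for b in(a,a+np.pi) if (q:=manip.inverse_kinematics(p,rot(b))) is not None]
    return min(c)[1]
def over(xy,z,a): manip.move_ptp([*xy,z],rot(a))
def st(m): print(m,round(manip.current_time(),1),np.round(manip.current_ee_pos(),4),np.round(manip.current_force(),1),'w',round(manip.current_grip_width()*85,1),'gf',round(manip.current_grip_force(),1))
E
python3 - <<'E'
from h import *
b=best([*T,.15],aT+np.pi/2); print(b)
manip.set_gripper(.5)
over(T,.16,b);manip.move_l([*T,.028]);st('at');manip.set_gripper(0,60);st('gr')
manip.move_l([*T,.15]);st('up')
d=aL-aT
over(LT,.15,b+d);st('over')
rgb,w=grab('wrist');save('lift',rgb);np.savez('lift.npz',w=w)
# held tray pose from wrist cloud: rim at TCP z -.028+.033
print(rects(w,.148,.16,*LT),rects(w,.175,.19,*LT,.06))
rgb,w=grab('top');print('top',rects(w,.146,.162,*LT))
E
```

```text
4.8537606497962305
at 9.3 [ 0.4281 -0.3249  0.0289] [ 0.5 -0.1  0.7] w 42.4 gf 0.0
gr 9.7 [ 0.4279 -0.3249  0.0288] [-1.5  0.8  5.4] w 9.3 gf 58.8
up 10.7 [ 0.4272 -0.3242  0.1491] [-0.3  0.3 -2.8] w 8.6 gf 58.4
over 11.6 [ 0.5983 -0.1523  0.1495] [ 0.6  0.2 -2.2] w 9.0 gf 58.4
(array([ 598.3, -153. ]), array([151.4, 110.5]), 88.45, 12168) (array([ 599.5, -154.9]), array([66.3, 40. ]), 21.85, 6057)
top (array([ 601.5, -153.8]), array([149.9, 111. ]), 88.38, 101)
```

View pics/lift.png

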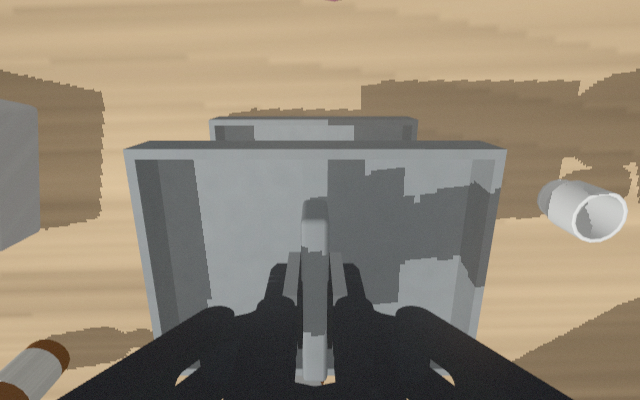

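The picture shows the tray held level by its grip, above the fixed tray and about 1.5 mm off in y. I correct for that and lower it.

Run:
```python
from h import *
p=LT+[.0006,.0013]
manip.move_l([*p,.15]);manip.move_l([*p,.07],max_speed=.1)
for z in(.065,.060,.056,.053,.051):
    manip.move_l([*p,z],max_speed=.03);st(z)
    if manip.current_force()[2]>8: break
```

```text
0.065 13.2 [ 0.5996 -0.1502  0.065 ] [-0.4  0.6 -2.3] w 9.0 gf 58.4
0.06 13.6 [ 0.5994 -0.1502  0.0597] [ 0.2 -0.5 -1.5] w 9.1 gf 58.4
0.056 13.8 [ 0.5995 -0.1502  0.0557] [ 0.2  0.3 -2. ] w 9.3 gf 58.4
0.053 14.1 [ 0.5995 -0.1502  0.0528] [ 0.1  0.  -2.1] w 8.9 gf 58.4
0.051 14.3 [ 0.5999 -0.1503  0.0518] [-1.6  1.4  5.2] w 8.8 gf 59.6
```

Run:
```python
from h import *
p=manip.current_ee_pos()[:2]
manip.set_gripper(.4);manip.move_l([*p,.17],max_speed=.25);st('free')
over([.52,-.15],.32,0.)
rgb,w=grab('wrist')
for r in [rects(w,.050,.061,*LT,.11),rects(w,.073,.085,*LT,.06)]:print(r)
m=np.hypot(*(w[...,:2]-LT).transpose(2,0,1))<.11
q=w[m&(w[...,2]>.050)&(w[...,2]<.061)]
print('rim plane',np.linalg.lstsq(np.c_[q[:,:2]-LT,np.ones(len(q))],q[:,2],rcond=None)[0])
print('low rim',rects(w,.027,.036,*LT,.11))
```

```text
free 15.3 [ 0.5997 -0.1502  0.1698] [-0.2 -0.1 -0.1] w 33.7 gf 0.0
(array([ 599.8, -150.6]), array([150.2, 110.3]), 88.46, 2214)
(array([ 599.3, -150.4]), array([10.5, 69.7]), 88.65, 645)
rim plane [-0.00378631  0.00479509  0.05537968]
low rim (array([ 597.5, -150.5]), array([150. , 107.8]), 88.48, 4716)
```

The tray is home: the rim is level at 55.4 mm and centred within about 1 mm. Next are the cup and then the jar.

Run:
```python
from h import *
C=np.array([.5995,-.151]);b=best([*CUP,.15],aL);print(b)
manip.set_gripper(.8)
over(CUP,.16,b);manip.move_l([*CUP,.02]);manip.set_gripper(0,20);st('cup')
manip.move_l([*CUP,.16],max_speed=.2);st('up')
d=loc(C,aL,0,.038);over(d,.16,b);manip.move_l([*d,.08]);
for z in(.068,.062,.059,.057):
    manip.move_l([*d,z],max_speed=.04);st(z)
    if manip.current_force()[2]>3: break
manip.set_gripper(.62);st('rel');manip.move_l([*d,.16],max_speed=.2)
# jar
J=loc(TIN,aTin,0,-.12);b=best([*JAR,.15],aTin);print(b,J)
manip.set_gripper(.9)
over(JAR,.2,b);manip.move_l([*JAR,.035]);manip.set_gripper(0,40);st('jar')
manip.move_l([*JAR,.14],max_speed=.2);st('up')
over(J,.14,b);manip.move_l([*J,.05]);
for z in(.042,.038,.036,.035,.034):
    manip.move_l([*J,z],max_speed=.04);st(z)
    if manip.current_force()[2]>3: break
```

```text
-0.027925268031909273
cup 19.8 [ 0.5799 -0.3583  0.0209] [-0.2  0.5  5.9] w 38.6 gf 20.3
up 20.6 [ 0.579  -0.3576  0.1586] [-0.1  0.1 -1.5] w 38.3 gf 20.2
0.068 22.7 [ 0.6005 -0.113   0.0679] [0.9 0.9 0.4] w 38.8 gf 20.2
0.062 23.0 [ 0.6004 -0.113   0.0617] [-0.8  0.  -0.3] w 38.2 gf 20.2
0.059 23.3 [ 0.6005 -0.113   0.0588] [-0.1 -0.4  0. ] w 38.4 gf 20.2
0.057 23.5 [ 0.6006 -0.113   0.057 ] [ 0.2 -0.  -0.1] w 38.6 gf 20.2
rel 23.8 [ 0.6006 -0.113   0.057 ] [ 0.2 -0.4 -0.1] w 52.8 gf 0.0
-0.23911010752322315 [0.60207942 0.03311411]
jar 27.2 [ 0.4332 -0.1322  0.036 ] [-3.9  1.1 12.4] w 45.6 gf 39.4
up 27.9 [ 0.4322 -0.1318  0.1392] [-0.3  0.9 -1.4] w 45.7 gf 40.7
0.042 29.9 [0.602  0.0331 0.042 ] [-0.4 -0.5 -2. ] w 45.4 gf 40.7
0.038 30.2 [0.6019 0.0331 0.0378] [-0.2 -0.5 -2.4] w 45.5 gf 40.7
0.036 30.4 [0.6023 0.0331 0.0363] [0.  0.5 0.1] w 45.1 gf 41.3
0.035 30.7 [0.6024 0.0332 0.0361] [-3.9  0.1 12.5] w 45.6 gf 43.3
```

Run:
```python
from h import *
p=manip.current_ee_pos()[:2]
manip.set_gripper(.85);manip.move_l([*p,.2],max_speed=.25);st('jar free')
g=loc(TZ,aZ,-.005,0);b=best([*g,.15],aZ+np.pi/2);print(b)
manip.set_gripper(.35)
over(g,.15,b);manip.move_l([*g,.03]);manip.move_l([*g,.003],max_speed=.05);st('tz');manip.set_gripper(0,40);st('grip')
manip.move_l([*g,.2],max_speed=.2);st('up')
b2=b+aL-aZ;C=np.array([.5995,-.151]);d=loc(C,aL,-.005,-.038)
over([.45,.1],.26,b2) ; over(d,.2,b2);st('over')
rgb,w=grab('wrist');save('tzheld',rgb)
```

```text
jar free 31.9 [0.6017 0.0332 0.1986] [ 0.1  0.2 -0.5] w 72.5 gf 0.0
1.3055062804917585
tz 35.3 [0.427  0.3132 0.003 ] [-0.4 -0.6 -0.1] w 29.6 gf 0.0
grip 35.6 [0.4272 0.3133 0.0034] [-1.1 -0.5  4.2] w 10.4 gf 39.4
up 36.7 [0.4265 0.3129 0.199 ] [-0.4  0.1 -0.9] w 10.3 gf 39.0
over 38.9 [ 0.5936 -0.1875  0.2004] [-0.2  0.8 -0.3] w 10.0 gf 39.0
```

View pics/tzheld.png

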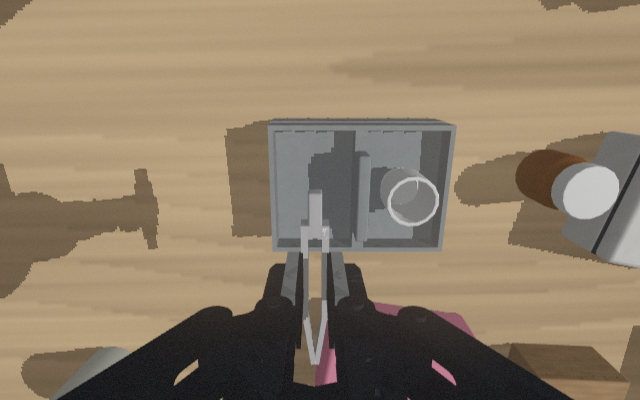

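The tweezers are held straight along the tray's x axis, the cup stands upright in its half at about px (412,198), and the jar stands beside the tin. I lower the tweezers.

Run:
```python
from h import *
p=[.5943,-.189]
manip.move_l([*p,.2]);manip.move_l([*p,.06])
for z in(.05,.045,.042,.040,.039,.038):
    manip.move_l([*p,z],max_speed=.04);st(z)
    if manip.current_force()[2]>3: break
manip.set_gripper(.3);st('rel');manip.move_l([*p,.2],max_speed=.2)
over([.52,-.1],.33,0.);st('look')
rgb,w=grab('wrist');save('fin',rgb)
print('tray',rects(w,.0525,.0605,*LT,.098),'grip',rects(w,.075,.085,*LT,.05))
c=loc(LT,aL,0,.038);print('cup',rects(w,.078,.092,*c,.031),'exp',c)
z=loc(LT,aL,0,-.038);print('tz',rects(w,.0395,.049,*z,.049),'exp',z)
print('jar',rects(w,.06,.078,.602,.033,.04),'want .602 .033')
```

```text
0.05 40.6 [ 0.5942 -0.1889  0.0498] [-1.2  0.7  0.4] w 10.5 gf 39.0
0.045 40.9 [ 0.5942 -0.1889  0.0447] [-0.5 -0.8  0.2] w 10.4 gf 39.0
0.042 41.2 [ 0.5942 -0.189   0.0418] [ 0.1 -0.9 -0.4] w 10.3 gf 39.0
0.04 41.4 [ 0.5942 -0.189   0.0399] [ 0.8 -1.6  0. ] w 10.3 gf 39.0
0.039 41.7 [ 0.5944 -0.1891  0.0394] [-1.6  0.1  3.5] w 10.5 gf 39.6
rel 42.0 [ 0.5944 -0.1892  0.039 ] [ 0.3 -1.7  1. ] w 25.4 gf 0.9
look 44.4 [ 0.52   -0.1001  0.3294] [0.5 0.2 0.8] w 24.9 gf 0.0
tray (array([ 599.9, -150.3]), array([150.5, 110.5]), 88.4, 2221) grip (array([ 599.6, -129.8]), array([69.5, 50.7]), 0.37, 686)
cup (array([ 599.4, -112.8]), array([38.7, 38.8]), 46.32, 393) exp [ 0.60006102 -0.11351482]
tz (array([ 599.7, -183.3]), array([77.3, 85. ]), 88.37, 662) exp [ 0.59793898 -0.18948518]
jar (array([601.4,  32.7]), array([44. , 44.4]), 51.81, 1657) want .602 .033
```

View pics/fin.png

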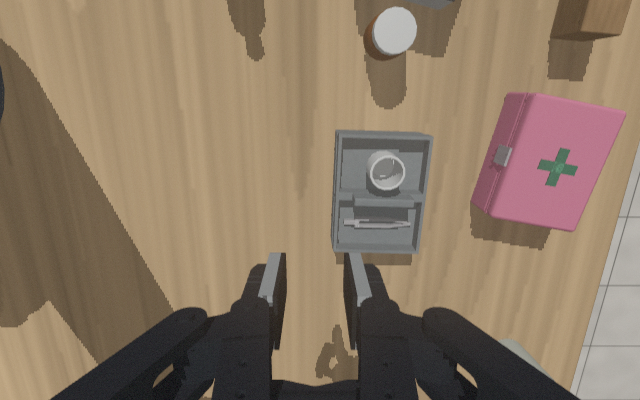

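The picture shows everything in place: the cup at px (386,172), the tweezers flat at (376,224), the jar upright at (394,32), and the gripper clear.

```bash
python3 -c "
from h import *
print(manip.sign_off())"
```

```text
the job is handed in; nothing more can be done
None
```

I handed the job in at about 45 s; the result was not reported back, but the last wrist picture showed the tray home on the fixed tray, the eye cup upright in the half nearer the tin, the tweezers flat in the other half, and the jar upright about 2 cm from the tin's end.

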